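# Make up a filling kit and an extraction kit from the dental instruments on the drying mat

## Robot

A 6-joint arm with a two-finger parallel gripper is mounted at the origin on the work surface. World frame = base frame: x ahead of the robot, y to its left, z up, the work surface at z = 0. Lengths are in mm, angles in rad, forces in N, time in s.
With the tool pointing down it reaches from about 350 to 850 mm from the base axis. Payload 8.1 kg.
Tool frame: the origin (TCP) lies midway between the tips of the shut fingers; the grasp point (between the pads) lies robot.tcp_to_grasp behind it (robot.tcp_to_grasp is the distance from the TCP to the grasp point, in mm); z points along the fingers, y is the line along which they close (so a half turn about z gives the same grasp; the last joint's range is limited). The gripper opens to 93 mm and grips with 3 to 60 N. Pads are 15 mm wide; open, the fingers measure 128 mm over their backs; the gripper's body (75 mm by 188 mm) begins 65 mm behind the grasp point.
Start: joints at [1.255, 0.13, 1.488, -0, 1.523, -0.085], TCP at [137.231, 584.1, 218.635] pointing down, gripper open.
Joint ranges: [-2.96, 2.96], [-0.89, 2.26], [0.02, 2.5], [-1.34, 4.48], [0, 2.73], [-2.66, 2.66]. Speed limits (rad/s): [2.39, 2.39, 2.79, 3.14, 3.14, 3.14].

## Interface

Orientations are given as a 3x3 rotation matrix whose columns are the frame's x, y, z axes.
In Python, from station import sensors, vision, finish_job, robot gives the robot as it stands.
- The arm moves only by the tool drive_tool, never from a script. Its argument "rows" is a list of rows, each an object of numbers: "x", "y", "z": the shift along the tool's x, y, z in m; "turn": the turn about the tool's z in rad. In form: [{"x": .., "y": .., "z": .., "turn": ..}, ...]. A call has 1 to 12 rows; each row is the pose to reach, as a shift and turn from the pose commanded when the call began, along the tool's axes at that moment; what a row does not reach only later rows make up. A row lasts 1/8 s, in which the tool goes at most 62.5 mm and 10.7 degrees, less where a joint would pass 70% of its speed; a pose out of reach is approached as far as the arm can. A call with a gripper value outside its range is refused whole. "jaw" is the finger opening in m, from 0 to 0.093, set as the call begins (left out, the last holds). The fingers move at their own pace and stop on an object; "squeeze" is the grip in N (left out, the last holds). Time passes only in rows, so rows that repeat a pose let the fingers close. It gives the time, the measured TCP pose, the force, the opening and the grip force at its end, in the units of the state.
- sensors.get_state(): the state, without advancing time (a new reading comes with each control period).
- vision.grab_frame(name): name is "scene" or "top"; returns a dict with "img" (420x560x3 uint8, red, green, blue), "intrinsics" (3x3 intrinsics, pixels), "position" and "orientation" of the camera in the world. Camera axes: x right, y down, z forward; pixel columns grow to the right and rows downward; lengths in mm; the calibration is good to about 2 mm. A picture is of the moment at which its call begins. There is no depth.
- finish_job(): hands the job in; it is judged then, once.
The state is a dict: "time": time; "joint_pos": joint angles; "joint_vel": joint speeds; "tau": joint torques, N m; "position": TCP position; "ee_rot": TCP orientation; "ft_force": force on the tool from outside, world axes, zero at the start; "moment": the same for the moment, N m; "gripper_width": finger opening in mm; "gripper_force": force on a finger pad.
Only numpy, scipy, OpenCV 4.12 (cv2) and the standard library are available. Lean on these libraries where they do the work, as an engineer would, in place of code of your own. Each camera call takes 0.05 s, during which the arm holds its last target. There are 200 camera calls.

## Task

Make up the two kits from the clean instruments on the drying mat: the mouth mirror and the bur block go in the small cassette, and the syringe, the extraction forceps and the steel pot go in the large one. Lay the mirror, the syringe and the forceps lengthwise on the dark rails, wholly inside the cassette and each in a lane of its own, and stand the bur block and the pot upright on the floor of the bay beside the rails. Set each thing down rather than dropping it, and leave the handpiece, the tape roll and the spray bottle where they are.

Things in the scene. Friction and masses are not known exactly. Their poses are not given: they have to be found in the camera images.
- mirror_centre (a point): Mouth mirror, steel: round handle 11 mm thick, thin neck, round mirror 23 mm across; 160 mm long, about 35 g. Lies on the 3 mm drying mat. Point: mid-length on the handle's axis, 5.5 mm above its underside; x along it towards the mirror (ends at -80 and +81 mm, plain handle from -80 to +44), z up. Grip it across y at the point.
- syringe_centre (a point): Dental cartridge syringe, steel: barrel 14 mm thick with a long window on top, two finger wings (46 mm across, at x -27 to -35 mm), thumb ring 26 mm across at the rear; 152 mm long, about 100 g. Lies on the mat. Point: mid-length on the barrel's axis, 7 mm above its underside; x along it towards the nozzle, wings along y, z up. Grip the barrel across y at the point.
- forceps_centre (a point): Extraction forceps, steel, shut and stiff: two knurled handles side by side, round joint, short beaks; 163 mm long, 10 mm thick, 40 mm across the handles at most, about 160 g. Lies flat on the mat. Point: mid-length, midway between the handles, 5 mm above the underside; x along it towards the beaks (joint at +36 mm), z up. Grip across y over both handles at the point: 33 mm.
- bur_block_centre (a point): Bur block: plain aluminium block 50 mm (x) by 26 mm (y) by 22 mm high, with two rows of five thin burs standing 12 mm above its top; about 75 g. Stands on the mat. Point: centre of the block, 11 mm above its underside; z up. Grip it across its 26 mm width.
- pot_centre (a point): Small open round steel pot, 46 mm across the rim, 41 mm at the foot, 30 mm high, wall 2 mm, about 60 g. Stands on the mat. Point: on its axis, 15 mm above its underside; z up. Grip it across the outside of the rim.
- small_cassette: Open perforated steel tray, fixed, 205 (x) by 120 (y) mm; walls 2 thick, 14 high, floor 2 thick. Origin: centre of underside; z up. 10 mm high partition at y +1. On its +y side two dark rails (8 wide, top 14 above the bench) cross at x -34 and +34; 4 mm bumps at their ends bound one lane 56 wide, centre line y +30. On its -y side the bare bay, 58 wide, centre line y -29. All in mm.
- large_cassette: The same, fixed, 205 (x) by 200 (y) mm; walls 2 thick, 14 high, floor 2 thick. Origin: centre of underside; z up. 10 mm high partition at y -39. On its +y side two dark rails (8 wide, top 14 above the bench) at x -34 and +34; 4 mm bumps at their ends and at y +30 bound two lanes 68 wide, centre lines y -4 and +64, either for either tool. Bay 58 wide, centre line y -69. All in mm.
- handpiece_centre (a point): Dental handpiece, to be left alone: tapered steel body 17 mm thick with a small drum-shaped head at its end; 144 mm long, about 70 g. Lies on the mat among the instruments. Point: near mid-length, 8 mm above its underside; x along it towards the head.
- tape_roll: Roll of cream paper tape lying flat on the bench beside the work, to be left alone: 104 mm across, 78 mm hole, 19 mm high. Origin: centre of its underside.
- spray_bottle: White spray bottle standing on the bench beside the work, to be left alone: 78 mm across, 207 mm high. Origin: centre of its underside.
Things that resemble listed ones, but are neither listed nor needed, are in the scene too. What is shaped like the part that bears mirror_centre but orange is not meant.

How it is judged (in metres and radians):
At the end, for the whole second after the job is handed in: Mirror on the small cassette's rails; syringe and forceps on the large one's, a lane each (within 20 mm lengthwise, 22 mm sideways, 5 mm in height, 0.25 rad); bur block (small) and pot (large) upright on the bay floors; all released and at rest (x of mirror_centre in the frame of small_cassette between -0.02 and 0.02 m and y of mirror_centre in the frame of small_cassette between 0.008 and 0.052 m and z of mirror_centre in the frame of small_cassette between 0.0145 and 0.0245 m and angle between the x axis of mirror_centre and the x axis of small_cassette, either way round below 0.25 rad and angle between mirror_centre's own z axis and vertical below 0.3 rad and x of bur_block_centre in the frame of small_cassette between -0.085 and 0.085 m and y of bur_block_centre in the frame of small_cassette between -0.045 and -0.013 m and z of bur_block_centre in the frame of small_cassette between 0.009 and 0.017 m and angle between each of bur_block_centre, pot_centre's own z axis and vertical below 0.15 rad and x of pot_centre in the frame of large_cassette between -0.085 and 0.085 m and y of pot_centre in the frame of large_cassette between -0.085 and -0.053 m and z of pot_centre in the frame of large_cassette between 0.013 and 0.021 m and (((x of syringe_centre in the frame of large_cassette between -0.02 and 0.02 m and y of syringe_centre in the frame of large_cassette between -0.026 and 0.018 m and z of syringe_centre in the frame of large_cassette between 0.016 and 0.026 m and angle between the x axis of syringe_centre and the x axis of large_cassette, either way round below 0.25 rad and angle between syringe_centre's own z axis and vertical below 0.3 rad) and (x of forceps_centre in the frame of large_cassette between -0.02 and 0.02 m and y of forceps_centre in the frame of large_cassette between 0.042 and 0.086 m and z of forceps_centre in the frame of large_cassette between 0.014 and 0.024 m and angle between the x axis of forceps_centre and the x axis of large_cassette, either way round below 0.25 rad and angle between forceps_centre's own z axis and vertical below 0.3 rad)) or ((x of syringe_centre in the frame of large_cassette between -0.02 and 0.02 m and y of syringe_centre in the frame of large_cassette between 0.042 and 0.086 m and z of syringe_centre in the frame of large_cassette between 0.016 and 0.026 m and angle between the x axis of syringe_centre and the x axis of large_cassette, either way round below 0.25 rad and angle between syringe_centre's own z axis and vertical below 0.3 rad) and (x of forceps_centre in the frame of large_cassette between -0.02 and 0.02 m and y of forceps_centre in the frame of large_cassette between -0.026 and 0.018 m and z of forceps_centre in the frame of large_cassette between 0.014 and 0.024 m and angle between the x axis of forceps_centre and the x axis of large_cassette, either way round below 0.25 rad and angle between forceps_centre's own z axis and vertical below 0.3 rad))) and linear speed of each of mirror, syringe, forceps, bur_block, pot below 0.02 m/s); the robot touches nothing.
It fails at once if the handpiece, the tape roll or the spray bottle is moved by more than 25 mm (distance of any of handpiece_centre, tape_roll, spray_bottle from where it was at the start of the episode above 0.025 m).
It fails at once if a thing is dropped (let go more than about 30 mm above where it lands) ((linear speed of mirror above 0.75 m/s and height (world z) of mirror_centre below 0.06 m and contact force between mirror and the fingers below 0.05 N) or (linear speed of syringe above 0.75 m/s and height (world z) of syringe_centre below 0.06 m and contact force between syringe and the fingers below 0.05 N) or (linear speed of forceps above 0.75 m/s and height (world z) of forceps_centre below 0.06 m and contact force between forceps and the fingers below 0.05 N) or (linear speed of bur_block above 0.75 m/s and height (world z) of bur_block_centre below 0.06 m and contact force between bur_block and the fingers below 0.05 N) or (linear speed of pot above 0.75 m/s and height (world z) of pot_centre below 0.06 m and contact force between pot and the fingers below 0.05 N)).
It also fails if it takes over 112 s, if anything falls off the work surface, if the arm or the gripper's body presses on something with over 40 N, if the wrist force passes 120 N, or if a joint passes its speed limit or range.

## Working session

There is one attempt and no reset: what is moved stays moved. The work goes in short steps, Python scripts to look and compute and a tool call to move; the robot and the scene stay as the last step left them, time stands still between calls to the robot, and variables do not carry over. Pictures are saved under pics/ and viewed, at most 14 in all, crops included, and the job is handed in when it is done.

Besides the shell and the picture viewer there is one more tool, called after "Request:" as name(argument=value, ...), one argument or row to a line, values as JSON. drive_tool: Moves the arm, as the interface text tells. Its arguments: {"type":"object","properties":{"rows":{"type":"array","items":{"type":"object","properties":{"x":{"type":"number"},"y":{"type":"number"},"z":{"type":"number"},"turn":{"type":"number"}}}},"jaw":{"type":"number"},"squeeze":{"type":"number"}},"required":["rows"]}

```bash
mkdir -p pics; cat > h.py <<'E'
import numpy as np, cv2
from station import sensors, vision, finish_job, robot
def grab(n,fn=None):
    f=vision.grab_frame(n); 
    np.savez(f'pics/{n}.npz',**f)
    if fn: cv2.imwrite(f'pics/{fn}.png',cv2.cvtColor(f['img'],cv2.COLOR_RGB2BGR))
    return f
def crop(n,u0,v0,u1,v1,s,fn):
    im=np.load(f'pics/{n}.npz')['img'][v0:v1,u0:u1]
    im=cv2.resize(im,None,fx=s,fy=s,interpolation=cv2.INTER_CUBIC)
    cv2.imwrite(f'pics/{fn}.png',cv2.cvtColor(im,cv2.COLOR_RGB2BGR))
def world(n,u,v,z):
    f=np.load(f'pics/{n}.npz');K=f['intrinsics'];R=f['orientation'];p=f['position']
    d=R@np.linalg.solve(K,[u,v,1.]);return p+d*(z-p[2])/d[2]
E
python3 - <<'E'
from h import *
for n in ('top','scene'):
    f=grab(n,n+'0'); print(n,f['intrinsics'].tolist(),f['position'],np.round(f['orientation'],3).tolist())
s=sensors.get_state();print(s['time'],s['position'],np.round(s['ee_rot'],3).tolist(),robot.tcp_to_grasp)
E
```

```text
top [[533.7993076800499, 0.0, 280.0769932344471], [0.0, 533.7993076800499, 203.87488971073134], [0.0, 0.0, 1.0]] [ 299.34068398   14.84337076 1432.46646673] [[-0.021, -0.977, 0.211], [-1.0, 0.02, -0.004], [-0.0, -0.211, -0.978]]
scene [[401.80934174680084, 0.0, 287.9560909735447], [0.0, 401.80934174680084, 214.53389170668734], [0.0, 0.0, 1.0]] [1307.18047013  364.12928411  979.59642804] [[-0.434, 0.693, -0.576], [0.901, 0.321, -0.293], [-0.018, -0.646, -0.763]]
0.1 [137.07273444 583.60569281 217.69911859] [[-0.973, 0.229, -0.0], [0.229, 0.973, -0.002], [0.0, -0.002, -1.0]] 18.8
```

View pics/top0.png

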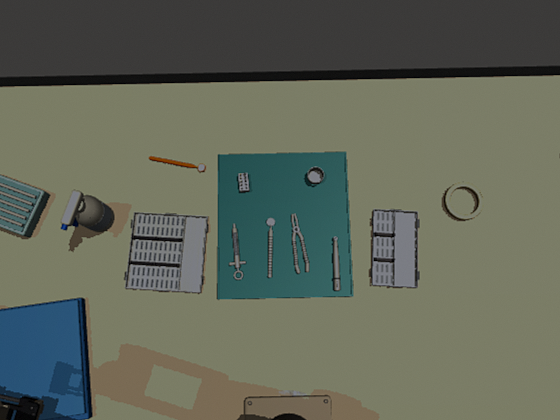

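View pics/scene0.png

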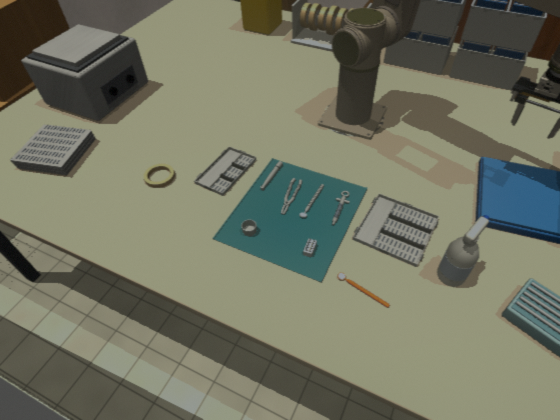

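The top picture shows the mat with bur block (243,182), pot (316,176), syringe (237,252), steel mirror (270,248), forceps (300,243) and handpiece (336,263). The large cassette is at (167,253), the small one at (395,249). There are two mirrors: the orange one at (178,162), off the mat, is a decoy. The steel one at (270,248) fits. I'll confirm that in enlarged crops.

```bash
python3 - <<'E'
from h import *
crop('top',216,150,356,300,4,'mat')
f=np.load('pics/top.npz')['img']
a=cv2.resize(f[205:300,118:213],None,fx=4,fy=4,interpolation=cv2.INTER_CUBIC);b=cv2.resize(f[205:300,362:428],None,fx=4,fy=4,interpolation=cv2.INTER_CUBIC)
cv2.imwrite('pics/cas.png',np.hstack([a,b])[:,:,::-1])
E
```

```text
(no output)
```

View pics/mat.png

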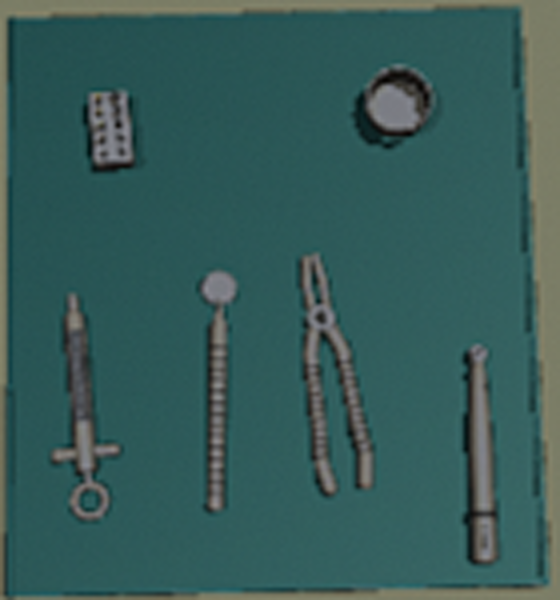

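View pics/cas.png

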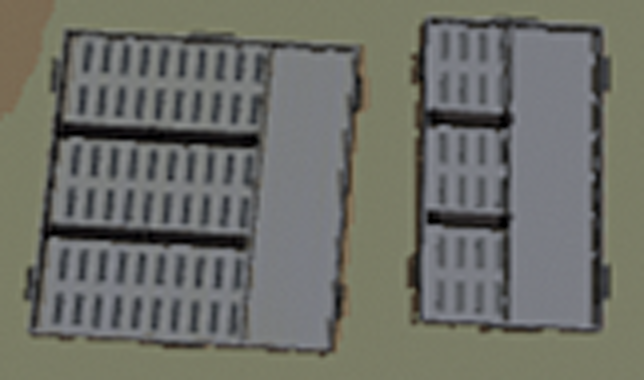

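The crops confirm the mouth mirror: a steel handle with a round mirror, crop axis (214,508) to (219,270). The other items and the cassette corners and rails are also clear, so I'll work out poses.

```bash
python3 - <<'E'
from h import *
M=lambda c,z:world('top',216+(c[0]+.5)/4-.5,150+(c[1]+.5)/4-.5,z)[:2]
L=lambda c,z:world('top',118+(c[0]+.5)/4-.5,205+(c[1]+.5)/4-.5,z)[:2]
S=lambda c,z:world('top',362+(c[0]-380+.5)/4-.5,205+(c[1]+.5)/4-.5,z)[:2]
ang=lambda d:round(float(np.arctan2(d[1],d[0])),3)
def tool(n,rear,tip,z,l):
    a,b=M(rear,z),M(tip,z);d=b-a;print(n,np.round((a+b)/2,1),'len',np.linalg.norm(d).round(1),l,'ang',ang(d))
tool('mirror',(214,509),(219,270),8.5,161)
tool('syringe',(92,519),(72,294),10,152)
tool('forceps',(346.5,490),(312,254),8,163)
tool('handp',(484,562),(479,346),11,144)
print('block',M((111.5,130),25),ang(M((110,92),25)-M((113.5,167),25)))
print('pot',M((397.5,103),33), np.linalg.norm(M((363,103),33)-M((433,103),33)))
for n,F,c,r in (('large',L,[(67,32),(361,47),(332,352),(30,333)],[(62,132),(258,140),(48,231),(246,241)]),('small',S,[(425,20),(603,29),(603,328),(419,322)],[(428,118),(512,120),(428,217),(506,221)])):
    p=[F(q,14) for q in c];print(n,'ctr',np.mean(p,0).round(1),'x',np.linalg.norm(p[0]-p[3]).round(1),np.linalg.norm(p[1]-p[2]).round(1),'y',np.linalg.norm(p[0]-p[1]).round(1),np.linalg.norm(p[3]-p[2]).round(1),'ang',ang(p[0]-p[3]),ang(p[1]-p[2]),ang(p[0]-p[1])-1.571,ang(p[3]-p[2])-1.571)
    q=[F(k,14) for k in r];print('rails',np.round(q,1).tolist())
print('bottle base approx',world('top',92,228,0),world('scene',455,272,0),'tape',world('top',463,202,10))
E
```

```text
mirror [489.6  38.7] len 161.2 161 ang -0.037
syringe [479.8 128.9] len 151.9 152 ang 0.085
forceps [500.  -37.1] len 161.3 163 ang 0.117
handp [ 442.4 -136.8] len 143.5 144 ang -0.02
block [665.45297505 106.97787751] 0.039
pot [678.27326437 -87.61838615] 47.481300248439865
large ctr [480.7 312.8] x 202.1 204.1 y 199.7 199.3 ang -0.084 -0.085 -0.07299999999999995 -0.08299999999999996
rails [[520.8, 404.6], [512.7, 273.1], [454.6, 411.4], [445.2, 279.8]]
small ctr [ 479.1 -295.1] x 203.1 200.8 y 120.5 120.9 ang -0.077 -0.075 -0.07199999999999984 -0.052999999999999936
rails [[517.0, -240.8], [514.4, -297.1], [450.5, -237.0], [446.8, -288.6]]
bottle base approx [551.7162168  521.22487056   0.        ] [561.69406354 508.73763662   0.        ] tape [ 601.0379469  -490.38182503   10.        ]
```

```bash
cat >> h.py <<'E'
def plan(*tg):
    s=sensors.get_state();p=s['position'];R=s['ee_rot'];phi=np.arctan2(-R[0,1],R[1,1])
    print('t',round(s['time'],2),'at',p.round(1),'phi',phi.round(3),'w',round(s['gripper_width'],1),'F',np.round(s['ft_force'],1),'j6',round(s['joint_pos'][5],2))
    for x,y,z,a in tg:
        d=R.T@(np.array([x,y,z])-p)/1000
        print([x,y,z,a],'->',d.round(4),'turn',round(phi-a,3))
E
python3 -c "
from h import *
plan((500,-37,60,.117),(489.6,38.7,60,-.037))"
```

```text
t 0.1 at [137.1 583.6 217.7] phi -0.231 w 93.0 F [-0.2 -0.2  0.1] j6 -0.09
[500, -37, 60, 0.117] -> [-0.4953 -0.5209  0.1585] turn -0.348
[489.6, 38.7, 60, -0.037] -> [-0.4678 -0.4496  0.1584] turn -0.194
```

Request:
drive_tool(
  rows=[
    {"x":-0.495,"y":-0.521,"z":0.1,"turn":-0.348},
    {"x":-0.495,"y":-0.521,"z":0.1,"turn":-0.348},
    {"x":-0.495,"y":-0.521,"z":0.1,"turn":-0.348},
    {"x":-0.495,"y":-0.521,"z":0.1,"turn":-0.348},
    {"x":-0.495,"y":-0.521,"z":0.1,"turn":-0.348},
    {"x":-0.495,"y":-0.521,"z":0.1,"turn":-0.348},
    {"x":-0.495,"y":-0.521,"z":0.1,"turn":-0.348},
    {"x":-0.495,"y":-0.521,"z":0.1,"turn":-0.348},
    {"x":-0.495,"y":-0.521,"z":0.1,"turn":-0.348},
    {"x":-0.495,"y":-0.521,"z":0.1,"turn":-0.348},
    {"x":-0.495,"y":-0.521,"z":0.1,"turn":-0.348},
    {"x":-0.495,"y":-0.521,"z":0.12,"turn":-0.348},
  ],
  jaw=0.055,
  squeeze=25,
)

```text
time: 1.6
position: [501.9, -39.3, 99.3]
ee_rot: [[-0.993, -0.115, 0.003], [-0.115, 0.993, -0.001], [-0.003, -0.001, -1.0]]
ft_force: [0.2, 0.4, 0.7]
gripper_width: 55.0
gripper_force: 0.0
```

```bash
python3 -c "
from h import *
plan((500,-37,5,.117))"
```

```text
t 1.6 at [501.9 -39.3  99.3] phi 0.115 w 55.0 F [0.2 0.4 0.7] j6 -1.87
[500, -37, 5, 0.117] -> [0.0019 0.0026 0.0943] turn -0.002
```

Request:
drive_tool(
  rows=[
    {"x":0.001,"y":0.001,"z":0.04},
    {"x":0.001,"y":0.001,"z":0.06},
    {"x":0.001,"y":0.001,"z":0.075},
    {"x":0.001,"y":0.001,"z":0.085},
    {"x":0.001,"y":0.001,"z":0.09},
    {"x":0.001,"y":0.001,"z":0.094},
    {"x":0.001,"y":0.001,"z":0.094},
  ],
)

```text
schema error: expected keys x, y, z, turn
```

Request:
drive_tool(
  rows=[
    {"z":0},
    {"z":0},
    {"z":0},
    {"z":0},
    {"z":0},
    {"z":0},
  ],
  jaw=0.02,
)

```text
schema error: expected keys x, y, z, turn
```

Request:
drive_tool(
  rows=[
    {"x":0.001,"y":0.001,"z":0.04,"turn":0},
    {"x":0.001,"y":0.001,"z":0.06,"turn":0},
    {"x":0.001,"y":0.001,"z":0.075,"turn":0},
    {"x":0.001,"y":0.001,"z":0.085,"turn":0},
    {"x":0.001,"y":0.001,"z":0.09,"turn":0},
    {"x":0.001,"y":0.001,"z":0.093,"turn":0},
    {"x":0.001,"y":0.001,"z":0.093,"turn":0},
  ],
)

```text
time: 2.48
position: [499.2, -35.4, 6.0]
ee_rot: [[-0.993, -0.117, 0.001], [-0.117, 0.993, -0.0], [-0.001, -0.0, -1.0]]
ft_force: [0.2, 0.1, 0.7]
gripper_width: 54.9
gripper_force: 0.0
```

Request:
drive_tool(
  rows=[
    {"x":0,"y":0,"z":0.0015,"turn":0},
    {"x":0,"y":0,"z":0.0015,"turn":0},
    {"x":0,"y":0,"z":0.0015,"turn":0},
    {"x":0,"y":0,"z":0.0015,"turn":0},
    {"x":0,"y":0,"z":0.0015,"turn":0},
    {"x":0,"y":0,"z":0.0015,"turn":0},
    {"x":0,"y":0,"z":0.0015,"turn":0},
    {"x":0,"y":0,"z":0.0015,"turn":0},
  ],
  jaw=0.02,
)

```text
time: 3.48
position: [499.0, -35.5, 4.3]
ee_rot: [[-0.993, -0.117, 0.0], [-0.117, 0.993, -0.0], [-0.0, -0.0, -1.0]]
ft_force: [-0.4, 0.0, 3.7]
gripper_width: 31.9
gripper_force: 25.0
```

```bash
python3 -c "
from h import *
plan((486,377,90,-.082),(486,377,16,-.082))"
```

```text
t 3.48 at [499.  -35.5   4.3] phi 0.117 w 31.9 F [-0.4  0.   3.7] j6 -1.86
[486, 377, 90, -0.082] -> [-0.0354  0.4112 -0.0857] turn 0.199
[486, 377, 16, -0.082] -> [-0.0353  0.4112 -0.0117] turn 0.199
```

Request:
drive_tool(
  rows=[
    {"x":0,"y":0,"z":-0.02,"turn":0},
    {"x":0,"y":0,"z":-0.06,"turn":0},
    {"x":-0.003,"y":0.03,"z":-0.08,"turn":0.02},
    {"x":-0.007,"y":0.075,"z":-0.08,"turn":0.05},
    {"x":-0.012,"y":0.13,"z":-0.08,"turn":0.08},
    {"x":-0.017,"y":0.19,"z":-0.08,"turn":0.11},
    {"x":-0.022,"y":0.25,"z":-0.08,"turn":0.14},
    {"x":-0.027,"y":0.305,"z":-0.08,"turn":0.16},
    {"x":-0.031,"y":0.355,"z":-0.08,"turn":0.18},
    {"x":-0.034,"y":0.39,"z":-0.08,"turn":0.199},
    {"x":-0.035,"y":0.411,"z":-0.08,"turn":0.199},
    {"x":-0.035,"y":0.411,"z":-0.08,"turn":0.199},
  ],
)

```text
time: 4.97
position: [485.0, 377.5, 83.5]
ee_rot: [[-0.997, 0.08, -0.001], [0.08, 0.997, -0.001], [0.001, -0.001, -1.0]]
ft_force: [0.2, -0.2, -2.0]
gripper_width: 32.0
gripper_force: 25.0
```

```bash
python3 -c "
from h import *
plan((486,377,16,-.082))"
```

```text
t 4.97 at [485.  377.5  83.5] phi -0.08 w 32.0 F [ 0.2 -0.2 -2. ] j6 -0.91
[486, 377, 16, -0.082] -> [-0.0011 -0.0004  0.0675] turn 0.002
```

Request:
drive_tool(
  rows=[
    {"x":-0.001,"y":0,"z":0.03,"turn":0},
    {"x":-0.001,"y":0,"z":0.05,"turn":0},
    {"x":-0.001,"y":0,"z":0.06,"turn":0},
    {"x":-0.001,"y":0,"z":0.065,"turn":0},
    {"x":-0.001,"y":0,"z":0.067,"turn":0},
    {"x":-0.001,"y":0,"z":0.068,"turn":0},
    {"x":-0.001,"y":0,"z":0.068,"turn":0},
  ],
)

```text
time: 5.85
position: [486.8, 377.0, 16.8]
ee_rot: [[-0.997, 0.082, 0.001], [0.082, 0.997, 0.001], [-0.001, 0.001, -1.0]]
ft_force: [1.0, 0.5, -1.4]
gripper_width: 31.8
gripper_force: 25.0
```

Request:
drive_tool(
  rows=[
    {"x":0,"y":0,"z":0,"turn":0},
    {"x":0,"y":0,"z":0,"turn":0},
    {"x":0,"y":0,"z":0,"turn":0},
    {"x":0,"y":0,"z":-0.01,"turn":0},
    {"x":0,"y":0,"z":-0.04,"turn":0},
    {"x":0,"y":0,"z":-0.07,"turn":0},
    {"x":0,"y":0,"z":-0.07,"turn":0},
  ],
  jaw=0.05,
)

```text
time: 6.72
position: [488.8, 378.2, 90.3]
ee_rot: [[-0.997, 0.082, 0.006], [0.082, 0.997, 0.004], [-0.005, 0.004, -1.0]]
ft_force: [0.3, 0.5, -0.2]
gripper_width: 50.1
gripper_force: 0.0
```

```bash
python3 -c "
from h import *
plan((480,129,60,.085))"
```

```text
t 6.72 at [488.8 378.2  90.3] phi -0.082 w 50.1 F [ 0.3  0.5 -0.2] j6 -0.91
[480, 129, 60, 0.085] -> [-0.0115 -0.2492  0.0293] turn -0.167
```

Request:
drive_tool(
  rows=[
    {"x":-0.002,"y":-0.05,"z":0,"turn":-0.04},
    {"x":-0.004,"y":-0.11,"z":0.0,"turn":-0.08},
    {"x":-0.007,"y":-0.17,"z":0.01,"turn":-0.12},
    {"x":-0.009,"y":-0.22,"z":0.02,"turn":-0.167},
    {"x":-0.0095,"y":-0.248,"z":0.03,"turn":-0.167},
    {"x":-0.0095,"y":-0.248,"z":0.04,"turn":-0.167},
    {"x":-0.0095,"y":-0.248,"z":0.055,"turn":-0.167},
    {"x":-0.0095,"y":-0.248,"z":0.07,"turn":-0.167},
    {"x":-0.0095,"y":-0.248,"z":0.077,"turn":-0.167},
    {"x":-0.0095,"y":-0.248,"z":0.08,"turn":-0.167},
    {"x":-0.0095,"y":-0.248,"z":0.08,"turn":-0.167},
  ],
  jaw=0.04,
)

```text
time: 8.1
position: [475.8, 129.1, 6.1]
ee_rot: [[-0.996, -0.086, -0.0], [-0.086, 0.996, -0.0], [0.0, -0.0, -1.0]]
ft_force: [-0.1, 1.2, -0.1]
gripper_width: 39.8
gripper_force: 0.0
```

Request:
drive_tool(
  rows=[
    {"x":0,"y":0,"z":0,"turn":0},
    {"x":0,"y":0,"z":0,"turn":0},
    {"x":0,"y":0,"z":0,"turn":0},
    {"x":0,"y":0,"z":0,"turn":0},
    {"x":0,"y":0,"z":0,"turn":0},
    {"x":0,"y":0,"z":0,"turn":0},
    {"x":0,"y":0,"z":0,"turn":0},
  ],
  jaw=0.005,
)

```text
time: 8.98
position: [476.0, 128.8, 6.4]
ee_rot: [[-0.996, -0.085, 0.0], [-0.085, 0.996, -0.0], [-0.0, -0.0, -1.0]]
ft_force: [-0.8, -0.1, 5.0]
gripper_width: 13.9
gripper_force: 25.0
```

```bash
python3 -c "
from h import *
plan((480.7,309,80,-.082))"
```

```text
t 8.97 at [476.  128.8   6.4] phi 0.085 w 13.9 F [-0.8 -0.1  5. ] j6 -1.5
[480.7, 309, 80, -0.082] -> [-0.0201  0.1791 -0.0736] turn 0.167
```

Request:
drive_tool(
  rows=[
    {"x":0,"y":0,"z":-0.02,"turn":0},
    {"x":0,"y":0,"z":-0.055,"turn":0.02},
    {"x":-0.004,"y":0.035,"z":-0.065,"turn":0.06},
    {"x":-0.008,"y":0.08,"z":-0.065,"turn":0.1},
    {"x":-0.012,"y":0.125,"z":-0.065,"turn":0.14},
    {"x":-0.015,"y":0.16,"z":-0.065,"turn":0.167},
    {"x":-0.016,"y":0.179,"z":-0.06,"turn":0.167},
    {"x":-0.016,"y":0.179,"z":-0.045,"turn":0.167},
    {"x":-0.016,"y":0.179,"z":-0.03,"turn":0.167},
    {"x":-0.016,"y":0.179,"z":-0.018,"turn":0.167},
    {"x":-0.016,"y":0.179,"z":-0.012,"turn":0.167},
    {"x":-0.016,"y":0.179,"z":-0.012,"turn":0.167},
  ],
)

```text
time: 10.48
position: [476.5, 307.9, 17.9]
ee_rot: [[-0.997, 0.082, -0.0], [0.082, 0.997, -0.0], [0.0, -0.0, -1.0]]
ft_force: [-0.1, 0.4, -1.0]
gripper_width: 13.5
gripper_force: 25.0
```

Request:
drive_tool(
  rows=[
    {"x":0,"y":0,"z":0.0005,"turn":0},
    {"x":0,"y":0,"z":0.0005,"turn":0},
  ],
)

```text
time: 10.72
position: [476.6, 308.5, 17.7]
ee_rot: [[-0.997, 0.082, 0.0], [0.082, 0.997, 0.0], [-0.0, 0.0, -1.0]]
ft_force: [0.2, -0.5, -0.3]
gripper_width: 13.9
gripper_force: 25.0
```

Request:
drive_tool(
  rows=[
    {"x":0,"y":0,"z":0,"turn":0},
    {"x":0,"y":0,"z":0,"turn":0},
    {"x":0,"y":0,"z":0,"turn":0},
    {"x":0,"y":0,"z":-0.02,"turn":0},
    {"x":0,"y":0,"z":-0.06,"turn":0},
    {"x":-0.008,"y":-0.05,"z":-0.065,"turn":-0.01},
    {"x":-0.015,"y":-0.11,"z":-0.065,"turn":-0.02},
    {"x":-0.023,"y":-0.17,"z":-0.065,"turn":-0.03},
    {"x":-0.031,"y":-0.225,"z":-0.065,"turn":-0.045},
    {"x":-0.034,"y":-0.256,"z":-0.065,"turn":-0.045},
    {"x":-0.035,"y":-0.268,"z":-0.06,"turn":-0.045},
    {"x":-0.035,"y":-0.268,"z":-0.06,"turn":-0.045},
  ],
  jaw=0.035,
)

```text
time: 12.22
position: [489.4, 38.5, 77.9]
ee_rot: [[-0.999, 0.038, 0.0], [0.038, 0.999, 0.0], [-0.0, 0.0, -1.0]]
ft_force: [-0.9, 0.5, -0.1]
gripper_width: 34.9
gripper_force: 0.0
```

```bash
python3 - <<'E'
from h import *
plan((489.6,38.7,5,-.037))
grab('top');crop('top',118,150,348,300,3.4,'c2')
E
```

```text
t 12.22 at [489.4  38.5  77.9] phi -0.038 w 34.9 F [-0.9  0.5 -0.1] j6 -1.56
[489.6, 38.7, 5, -0.037] -> [-0.0002  0.0002  0.0729] turn -0.001
```

View pics/c2.png

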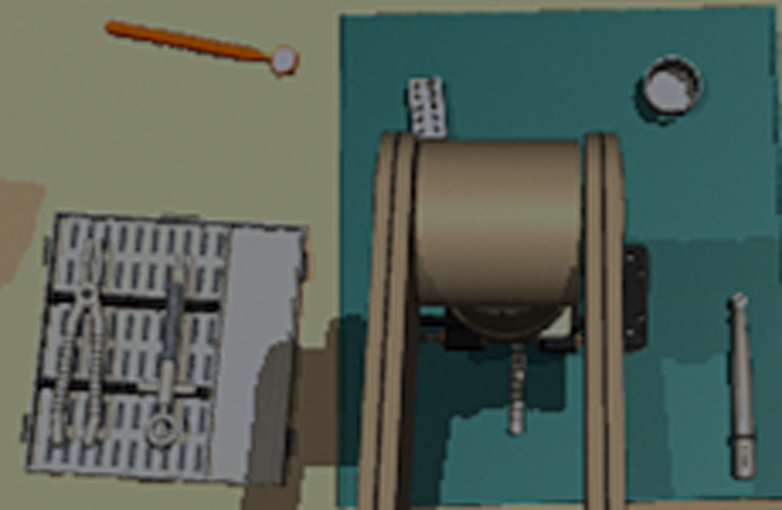

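The picture shows the forceps at crop (78,345) and the syringe at (168,355), both on the rails, each in its own lane. Next is the mirror.

Request:
drive_tool(
  rows=[
    {"x":0,"y":0,"z":0.025,"turn":0},
    {"x":0,"y":0,"z":0.05,"turn":0},
    {"x":0,"y":0,"z":0.063,"turn":0},
    {"x":0,"y":0,"z":0.07,"turn":0},
    {"x":0,"y":0,"z":0.073,"turn":0},
    {"x":0,"y":0,"z":0.073,"turn":0},
  ],
)

```text
time: 13.02
position: [489.9, 38.6, 5.1]
ee_rot: [[-0.999, 0.037, 0.001], [0.037, 0.999, -0.0], [-0.001, 0.0, -1.0]]
ft_force: [-0.2, -0.7, -0.3]
gripper_width: 34.9
gripper_force: 0.0
```

Request:
drive_tool(
  rows=[
    {"x":0,"y":0,"z":0,"turn":0},
    {"x":0,"y":0,"z":0,"turn":0},
    {"x":0,"y":0,"z":0,"turn":0},
    {"x":0,"y":0,"z":0,"turn":0},
    {"x":0,"y":0,"z":0,"turn":0},
    {"x":0,"y":0,"z":0,"turn":0},
    {"x":0,"y":0,"z":0,"turn":0},
  ],
  jaw=0.003,
)

```text
time: 13.9
position: [489.7, 38.5, 4.9]
ee_rot: [[-0.999, 0.037, 0.0], [0.037, 0.999, -0.0], [-0.0, -0.0, -1.0]]
ft_force: [-1.9, -1.2, 5.7]
gripper_width: 11.0
gripper_force: 25.0
```

```bash
python3 -c "
from h import *
plan((481,-265,70,-.07),(481,-265,16,-.07))"
```

```text
t 13.9 at [489.7  38.5   4.9] phi -0.037 w 11.0 F [-1.9 -1.2  5.7] j6 -1.56
[481, -265, 70, -0.07] -> [-0.0025 -0.3036 -0.065 ] turn 0.033
[481, -265, 16, -0.07] -> [-0.0025 -0.3036 -0.011 ] turn 0.033
```

Request:
drive_tool(
  rows=[
    {"x":0,"y":0,"z":-0.02,"turn":0},
    {"x":0,"y":0,"z":-0.06,"turn":0},
    {"x":0,"y":-0.03,"z":-0.075,"turn":0},
    {"x":0,"y":-0.08,"z":-0.075,"turn":0.01},
    {"x":-0.001,"y":-0.14,"z":-0.075,"turn":0.02},
    {"x":-0.001,"y":-0.2,"z":-0.075,"turn":0.033},
    {"x":-0.002,"y":-0.25,"z":-0.075,"turn":0.033},
    {"x":-0.0025,"y":-0.285,"z":-0.07,"turn":0.033},
    {"x":-0.0025,"y":-0.3035,"z":-0.06,"turn":0.033},
    {"x":-0.0025,"y":-0.3035,"z":-0.04,"turn":0.033},
    {"x":-0.0025,"y":-0.3035,"z":-0.025,"turn":0.033},
    {"x":-0.0025,"y":-0.3035,"z":-0.018,"turn":0.033},
  ],
)

```text
time: 15.4
position: [479.9, -263.4, 20.9]
ee_rot: [[-0.998, 0.069, -0.002], [0.069, 0.998, 0.002], [0.002, 0.002, -1.0]]
ft_force: [-0.3, 0.3, -0.7]
gripper_width: 10.3
gripper_force: 25.0
```

Request:
drive_tool(
  rows=[
    {"x":0,"y":0,"z":0.004,"turn":0},
    {"x":0,"y":0,"z":0.0065,"turn":0},
    {"x":0,"y":0,"z":0.0065,"turn":0},
  ],
)

```text
time: 15.78
position: [481.0, -264.9, 16.5]
ee_rot: [[-0.998, 0.069, 0.0], [0.069, 0.998, -0.0], [-0.0, -0.0, -1.0]]
ft_force: [0.1, 0.6, -0.6]
gripper_width: 10.6
gripper_force: 25.0
```

Request:
drive_tool(
  rows=[
    {"x":0,"y":0,"z":0,"turn":0},
    {"x":0,"y":0,"z":0,"turn":0},
    {"x":0,"y":0,"z":0,"turn":0},
    {"x":0,"y":0,"z":-0.02,"turn":0},
    {"x":0,"y":0,"z":-0.06,"turn":0},
    {"x":0,"y":0,"z":-0.1,"turn":0},
    {"x":0,"y":0,"z":-0.1,"turn":0},
  ],
  jaw=0.035,
)

```text
time: 16.65
position: [483.2, -266.5, 120.6]
ee_rot: [[-0.998, 0.07, 0.006], [0.07, 0.998, -0.004], [-0.007, -0.004, -1.0]]
ft_force: [0.4, -0.4, 0.6]
gripper_width: 35.3
gripper_force: 0.0
```

```bash
python3 - <<'E'
from h import *
plan((665.5,107,70,.039),(678,-87.6,70,-1.57))
grab('top');crop('top',216,150,436,300,3.5,'c3')
E
```

```text
t 16.65 at [ 483.2 -266.5  120.6] phi -0.07 w 35.3 F [ 0.4 -0.4  0.6] j6 -2.1
[665.5, 107, 70, 0.039] -> [-0.1555  0.3855  0.0501] turn -0.109
[678, -87.6, 70, -1.57] -> [-0.1815  0.1923  0.051 ] turn 1.5
```

View pics/c3.png

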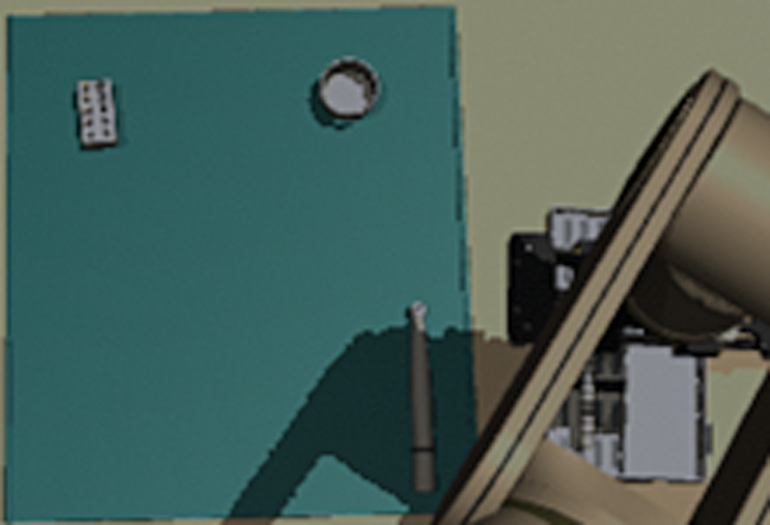

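The picture shows the mirror handle at crop (588,400), lying in the small cassette's lane. The block at (97,113) and pot at (348,90) haven't moved. Next is the block.

Request:
drive_tool(
  rows=[
    {"x":-0.015,"y":0.04,"z":0,"turn":-0.02},
    {"x":-0.038,"y":0.095,"z":0,"turn":-0.05},
    {"x":-0.06,"y":0.15,"z":0.0,"turn":-0.08},
    {"x":-0.083,"y":0.205,"z":0.0,"turn":-0.109},
    {"x":-0.105,"y":0.26,"z":0.01,"turn":-0.109},
    {"x":-0.127,"y":0.315,"z":0.02,"turn":-0.109},
    {"x":-0.145,"y":0.36,"z":0.03,"turn":-0.109},
    {"x":-0.156,"y":0.383,"z":0.035,"turn":-0.109},
    {"x":-0.157,"y":0.384,"z":0.04,"turn":-0.109},
    {"x":-0.157,"y":0.384,"z":0.045,"turn":-0.109},
    {"x":-0.157,"y":0.384,"z":0.045,"turn":-0.109},
  ],
  jaw=0.046,
)

```text
time: 18.08
position: [663.1, 106.0, 70.0]
ee_rot: [[-0.999, -0.038, -0.002], [-0.038, 0.999, -0.0], [0.002, -0.0, -1.0]]
ft_force: [0.1, -1.7, 0.5]
gripper_width: 45.8
gripper_force: 0.0
```

```bash
python3 -c "
from h import *
plan((665.5,107,17,.039))"
```

```text
t 18.07 at [663.1 106.   70. ] phi 0.038 w 45.8 F [ 0.1 -1.7  0.5] j6 -1.53
[665.5, 107, 17, 0.039] -> [-0.0025  0.0009  0.053 ] turn -0.001
```

Request:
drive_tool(
  rows=[
    {"x":-0.002,"y":0.001,"z":0.02,"turn":0},
    {"x":-0.002,"y":0.001,"z":0.037,"turn":0},
    {"x":-0.002,"y":0.001,"z":0.047,"turn":0},
    {"x":-0.002,"y":0.001,"z":0.0525,"turn":0},
    {"x":-0.002,"y":0.001,"z":0.0525,"turn":0},
    {"x":-0.002,"y":0.001,"z":0.0525,"turn":0},
  ],
)

```text
time: 18.82
position: [666.7, 108.5, 19.4]
ee_rot: [[-0.999, -0.039, 0.001], [-0.039, 0.999, 0.0], [-0.001, 0.0, -1.0]]
ft_force: [-0.3, -0.1, 0.7]
gripper_width: 46.0
gripper_force: 0.0
```

Request:
drive_tool(
  rows=[
    {"x":0,"y":0,"z":0,"turn":0},
    {"x":0,"y":0,"z":0,"turn":0},
    {"x":0,"y":0,"z":0,"turn":0},
    {"x":0,"y":0,"z":0,"turn":0},
    {"x":0,"y":0,"z":0,"turn":0},
    {"x":0,"y":0,"z":0,"turn":0},
  ],
  jaw=0.015,
)

```text
time: 19.58
position: [666.3, 108.3, 19.0]
ee_rot: [[-0.999, -0.039, 0.0], [-0.039, 0.999, -0.0], [-0.0, -0.0, -1.0]]
ft_force: [-0.5, -0.5, 3.8]
gripper_width: 25.8
gripper_force: 24.9
```

```bash
python3 -c "
from h import *
plan((477,-324,90,-.07),(477,-324,17,-.07))"
```

```text
t 19.57 at [666.3 108.3  19. ] phi 0.039 w 25.8 F [-0.5 -0.5  3.8] j6 -1.52
[477, -324, 90, -0.07] -> [ 0.2061 -0.4246 -0.0711] turn 0.109
[477, -324, 17, -0.07] -> [ 0.2061 -0.4246  0.0019] turn 0.109
```

Request:
drive_tool(
  rows=[
    {"x":0,"y":0,"z":-0.015,"turn":0},
    {"x":0,"y":0,"z":-0.045,"turn":0},
    {"x":0.009,"y":-0.02,"z":-0.06,"turn":0},
    {"x":0.029,"y":-0.06,"z":-0.06,"turn":0.02},
    {"x":0.053,"y":-0.11,"z":-0.06,"turn":0.04},
    {"x":0.08,"y":-0.165,"z":-0.06,"turn":0.06},
    {"x":0.107,"y":-0.22,"z":-0.06,"turn":0.08},
    {"x":0.133,"y":-0.275,"z":-0.06,"turn":0.109},
    {"x":0.16,"y":-0.33,"z":-0.06,"turn":0.109},
    {"x":0.183,"y":-0.378,"z":-0.06,"turn":0.109},
    {"x":0.199,"y":-0.41,"z":-0.06,"turn":0.109},
    {"x":0.206,"y":-0.4245,"z":-0.06,"turn":0.109},
  ],
)

```text
time: 21.08
position: [476.1, -325.7, 79.3]
ee_rot: [[-0.997, 0.072, 0.0], [0.072, 0.997, -0.0], [-0.001, -0.0, -1.0]]
ft_force: [0.6, 0.6, -0.8]
gripper_width: 25.7
gripper_force: 24.9
```

Request:
drive_tool(
  rows=[
    {"x":0,"y":0,"z":0.01,"turn":0},
    {"x":0,"y":0,"z":0.03,"turn":0},
    {"x":0,"y":0,"z":0.045,"turn":0},
    {"x":0,"y":0,"z":0.054,"turn":0},
    {"x":0,"y":0,"z":0.058,"turn":0},
    {"x":0,"y":0,"z":0.058,"turn":0},
  ],
)

```text
time: 21.82
position: [477.0, -323.7, 20.5]
ee_rot: [[-0.998, 0.07, -0.0], [0.07, 0.998, 0.0], [0.0, 0.0, -1.0]]
ft_force: [0.3, 1.1, -0.2]
gripper_width: 25.4
gripper_force: 24.9
```

```bash
python3 -c "
from h import *
plan((477,-324,18,-.07))"
```

```text
t 21.82 at [ 477.  -323.7   20.5] phi -0.07 w 25.4 F [ 0.3  1.1 -0.2] j6 -2.19
[477, -324, 18, -0.07] -> [-0.0001 -0.0003  0.0025] turn 0.0
```

Request:
drive_tool(
  rows=[
    {"x":0,"y":0,"z":0.0015,"turn":0},
    {"x":0,"y":0,"z":0.0025,"turn":0},
    {"x":0,"y":0,"z":0.0025,"turn":0},
  ],
)

```text
time: 22.2
position: [477.0, -324.0, 18.3]
ee_rot: [[-0.998, 0.07, 0.0], [0.07, 0.998, -0.0], [-0.0, -0.0, -1.0]]
ft_force: [-0.8, 0.1, -0.1]
gripper_width: 25.9
gripper_force: 24.9
```

Request:
drive_tool(
  rows=[
    {"x":0,"y":0,"z":0,"turn":0},
    {"x":0,"y":0,"z":0,"turn":0},
    {"x":0,"y":0,"z":0,"turn":0},
    {"x":0,"y":0,"z":-0.01,"turn":0},
    {"x":0,"y":0,"z":-0.04,"turn":0},
    {"x":0,"y":0,"z":-0.08,"turn":0},
    {"x":0,"y":0,"z":-0.09,"turn":0},
  ],
  jaw=0.036,
)

```text
time: 23.08
position: [478.8, -325.4, 112.3]
ee_rot: [[-0.998, 0.07, 0.005], [0.07, 0.998, -0.004], [-0.005, -0.004, -1.0]]
ft_force: [0.1, 0.0, 0.3]
gripper_width: 36.1
gripper_force: 0.0
```

```bash
python3 -c "
from h import *
plan((678,-87.6,80,-1.65))"
```

```text
t 23.07 at [ 478.8 -325.4  112.3] phi -0.07 w 36.1 F [0.1 0.  0.3] j6 -2.19
[678, -87.6, 80, -1.65] -> [-0.182   0.2512  0.0323] turn 1.58
```

Request:
drive_tool(
  rows=[
    {"x":-0.015,"y":0.02,"z":0,"turn":0.1},
    {"x":-0.035,"y":0.05,"z":0,"turn":0.25},
    {"x":-0.06,"y":0.085,"z":0,"turn":0.42},
    {"x":-0.085,"y":0.12,"z":0,"turn":0.6},
    {"x":-0.11,"y":0.155,"z":0,"turn":0.78},
    {"x":-0.135,"y":0.185,"z":0,"turn":0.95},
    {"x":-0.155,"y":0.21,"z":0,"turn":1.12},
    {"x":-0.17,"y":0.23,"z":0.01,"turn":1.29},
    {"x":-0.18,"y":0.245,"z":0.02,"turn":1.45},
    {"x":-0.184,"y":0.25,"z":0.025,"turn":1.58},
    {"x":-0.184,"y":0.25,"z":0.028,"turn":1.58},
    {"x":-0.184,"y":0.25,"z":0.028,"turn":1.58},
  ],
  jaw=0.07,
)

```text
time: 24.58
position: [677.3, -87.6, 79.5]
ee_rot: [[0.076, 0.997, -0.001], [0.997, -0.076, 0.0], [-0.0, -0.001, -1.0]]
ft_force: [0.7, 0.1, -0.2]
gripper_width: 69.8
gripper_force: 0.0
```

```bash
python3 -c "
from h import *
plan((678,-87.6,13,-1.65))"
```

```text
t 24.57 at [677.3 -87.6  79.5] phi -1.647 w 69.8 F [ 0.7  0.1 -0.2] j6 -0.13
[678, -87.6, 13, -1.65] -> [0.     0.0008 0.0665] turn 0.003
```

Request:
drive_tool(
  rows=[
    {"x":0,"y":0.0005,"z":0.02,"turn":0},
    {"x":0,"y":0.0005,"z":0.04,"turn":0},
    {"x":0,"y":0.0005,"z":0.055,"turn":0},
    {"x":0,"y":0.0005,"z":0.063,"turn":0},
    {"x":0,"y":0.0005,"z":0.066,"turn":0},
    {"x":0,"y":0.0005,"z":0.066,"turn":0},
  ],
)

```text
time: 25.32
position: [678.7, -87.4, 14.4]
ee_rot: [[0.079, 0.997, 0.0], [0.997, -0.079, -0.0], [-0.0, 0.0, -1.0]]
ft_force: [0.0, 0.7, -0.3]
gripper_width: 69.8
gripper_force: 0.0
```

Request:
drive_tool(
  rows=[
    {"x":0,"y":0,"z":0,"turn":0},
    {"x":0,"y":0,"z":0,"turn":0},
    {"x":0,"y":0,"z":0,"turn":0},
    {"x":0,"y":0,"z":0,"turn":0},
    {"x":0,"y":0,"z":0,"turn":0},
    {"x":0,"y":0,"z":0,"turn":0},
    {"x":0,"y":0,"z":0,"turn":0},
  ],
  jaw=0.035,
  squeeze=20,
)

```text
time: 26.2
position: [678.9, -87.5, 14.7]
ee_rot: [[0.079, 0.997, 0.001], [0.997, -0.079, -0.0], [-0.0, 0.001, -1.0]]
ft_force: [0.9, -0.3, 5.2]
gripper_width: 45.3
gripper_force: 20.0
```

```bash
python3 -c "
from h import *
plan((475,244,80,-1.653),(475,244,12,-1.653))"
```

```text
t 26.2 at [678.9 -87.5  14.7] phi -1.65 w 45.3 F [ 0.9 -0.3  5.2] j6 -0.12
[475, 244, 80, -1.653] -> [ 0.3143 -0.2293 -0.0656] turn 0.003
[475, 244, 12, -1.653] -> [ 0.3143 -0.2294  0.0024] turn 0.003
```

Request:
drive_tool(
  rows=[
    {"x":0,"y":0,"z":-0.015,"turn":0},
    {"x":0,"y":0,"z":-0.045,"turn":0},
    {"x":0.019,"y":-0.014,"z":-0.06,"turn":0},
    {"x":0.053,"y":-0.039,"z":-0.06,"turn":0},
    {"x":0.095,"y":-0.069,"z":-0.06,"turn":0},
    {"x":0.14,"y":-0.102,"z":-0.06,"turn":0},
    {"x":0.185,"y":-0.135,"z":-0.06,"turn":0},
    {"x":0.23,"y":-0.168,"z":-0.06,"turn":0},
    {"x":0.27,"y":-0.197,"z":-0.06,"turn":0},
    {"x":0.3,"y":-0.219,"z":-0.06,"turn":0},
    {"x":0.3145,"y":-0.2295,"z":-0.06,"turn":0},
    {"x":0.3145,"y":-0.2295,"z":-0.06,"turn":0},
  ],
)

```text
time: 27.7
position: [474.1, 244.6, 74.3]
ee_rot: [[0.077, 0.997, -0.0], [0.997, -0.077, -0.0], [-0.0, -0.0, -1.0]]
ft_force: [-0.3, 0.2, -0.3]
gripper_width: 45.4
gripper_force: 20.0
```

Request:
drive_tool(
  rows=[
    {"x":0,"y":0,"z":0.01,"turn":0},
    {"x":0,"y":0,"z":0.03,"turn":0},
    {"x":0,"y":0,"z":0.045,"turn":0},
    {"x":0,"y":0,"z":0.055,"turn":0},
    {"x":0,"y":0,"z":0.059,"turn":0},
    {"x":0,"y":0,"z":0.0605,"turn":0},
    {"x":0,"y":0,"z":0.0605,"turn":0},
  ],
)

```text
time: 28.58
position: [474.9, 244.5, 14.2]
ee_rot: [[0.079, 0.997, 0.001], [0.997, -0.079, 0.0], [0.0, 0.001, -1.0]]
ft_force: [-0.3, 0.4, -0.7]
gripper_width: 45.2
gripper_force: 20.0
```

Release, lift, then move the arm clear so I can check.

Request:
drive_tool(
  rows=[
    {"x":0,"y":0,"z":0.0005,"turn":0},
    {"x":0,"y":0,"z":0.0005,"turn":0},
    {"x":0,"y":0,"z":0,"turn":0},
    {"x":0,"y":0,"z":0,"turn":0},
    {"x":0,"y":0,"z":-0.02,"turn":0},
    {"x":0,"y":0,"z":-0.06,"turn":0},
    {"x":0,"y":0,"z":-0.11,"turn":0},
    {"x":0,"y":0,"z":-0.16,"turn":0},
  ],
  jaw=0.065,
)

```text
time: 29.58
position: [474.1, 244.1, 175.0]
ee_rot: [[0.079, 0.997, -0.0], [0.997, -0.079, -0.0], [-0.0, -0.0, -1.0]]
ft_force: [0.1, 0.5, 0.9]
gripper_width: 64.8
gripper_force: 0.0
```

Request:
drive_tool(
  rows=[
    {"x":-0.05,"y":0.02,"z":-0.02,"turn":0},
    {"x":-0.1,"y":0.05,"z":-0.04,"turn":0},
    {"x":-0.15,"y":0.07,"z":-0.06,"turn":0},
    {"x":-0.2,"y":0.08,"z":-0.06,"turn":0},
    {"x":-0.25,"y":0.08,"z":-0.06,"turn":0},
    {"x":-0.25,"y":0.08,"z":-0.06,"turn":0},
    {"x":-0.25,"y":0.08,"z":-0.06,"turn":0},
  ],
)

```text
time: 30.45
position: [534.4, -10.9, 233.6]
ee_rot: [[0.08, 0.997, 0.0], [0.997, -0.08, 0.001], [0.001, -0.0, -1.0]]
ft_force: [0.7, 0.6, 0.3]
gripper_width: 64.8
gripper_force: 0.0
```

```bash
python3 - <<'E'
from h import *
f=grab('top')['img']
g=lambda u0,u1:cv2.resize(f[205:300,u0:u1],None,fx=4,fy=4,interpolation=cv2.INTER_CUBIC)
cv2.imwrite('pics/end.png',np.hstack([g(118,213),g(362,428)])[:,:,::-1])
grab('scene','scene1')
plan()
E
```

```text
t 30.55 at [534.5 -10.  233.6] phi -1.649 w 64.6 F [ 0.5 -1.2 -0. ] j6 -0.04
```

View pics/end.png

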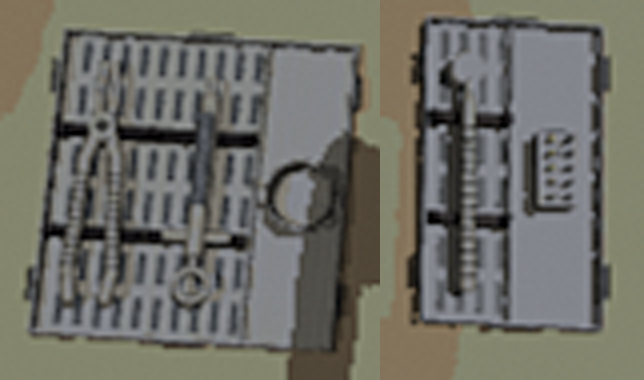

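View pics/scene1.png

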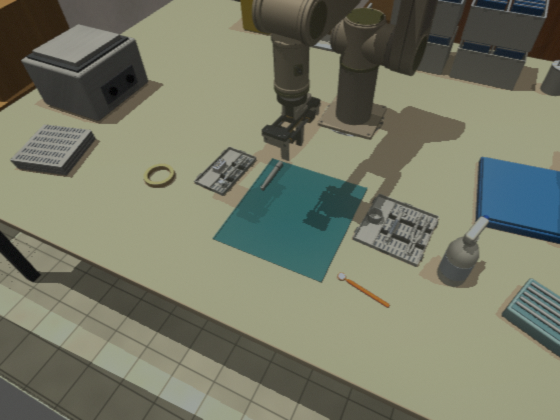

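In the final pictures the forceps (crop 97,181), syringe (200,191) and mirror (467,170) lie on the rails, midway between them and each in its own lane. The pot (298,197) and block (552,170) stand upright in the bays. The scene view shows the handpiece, tape roll and bottle where they were, so I'm handing in.

```bash
python3 -c "
from h import *
print(finish_job())"
```

```text
the job is handed in; nothing more can be done
None
```

I made up both kits and handed the job in at about 30 s of robot time; the last pictures show all five items in place and the handpiece, tape roll and spray bottle where they were, but the hand-in returned no verdict.

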